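Free a copper link bar from its guarded battery bay

ROBOT

A 7-joint arm with a two-finger parallel gripper is mounted at the origin on the work surface. World frame = base frame: x ahead of the robot, y to its left, z up, the work surface at z = 0. Lengths are in m, angles in rad, forces in N, time in s.
With the tool pointing down it reaches from about 0.4 to 0.925 m from the base axis. Payload 5.6 kg.
Tool frame: the origin (TCP) lies on the centre line of the jaws, within the pads' length; the fingertips stand 22 mm ahead of it and the grasp point (between the pads) lies 3 mm ahead of it; x points along the fingers, z is the direction in which the jaws open and shut, and the axes are right-handed (so a half turn about x gives the same grasp; the last joint's range is limited). The gripper opens to 85 mm and grips with 20 to 120 N. Pads are 22 mm wide; open, the fingers measure 114 mm over their backs; the gripper's body (76 mm by 85 mm) begins 54 mm behind the grasp point. The pads swing forward as they close: fully open they stand 13 mm farther back than shut.
Start: joints at [1.219, 0.468, -0.012, 1.603, 0.006, 1.071, -0.056], TCP at [0.198, -0.619, 0.253] pointing down, gripper open.
Joint ranges: [-2.53, 2.53], [-0.31, 2.02], [-1.57, 1.55], [0.28, 2.44], [-1.29, 4.43], [0.15, 1.84], [-2.92, 2.92]. Speed limits (rad/s): [2.57, 2.57, 3.14, 3.14, 3.14, 3.14, 3.14].

INTERFACE

Orientations are given as [roll, pitch, yaw] about the fixed x, y, z axes, in that order (R = Rz(yaw) Ry(pitch) Rx(roll)).
In Python, from station import sense, viewer, arm gives the robot as it stands. The module is installed in compiled form; this text tells all that it offers.
- The arm moves only by the tool jog_arm, never from a script. Its argument "series" is text: rows parted by semicolons, each of 4 numbers parted by spaces: the shift along the tool's x, y, z in mm, then the turn about the tool's x in rad. In form: dx dy dz spin; .... A call has 1 to 12 rows; each row shifts and turns the pose as measured when the row begins, along the tool's axes as they then stand; what a row does not reach is not made up. A row lasts 1/8 s, in which the tool goes at most 62.5 mm and 10.7 degrees, less where a joint would pass 70% of its speed; a pose out of reach is approached as far as the arm can. A call is refused whole if a number of a shift passes 62.5 or a number of a turn 0.188, either way. A call with a gripper value outside its range is refused whole. "fingers" is the opening, from -1 (shut) to 1 (fully open), set as the call begins (left out, the last holds). The fingers move at their own pace and stop on an object; "force" is the grip in N (left out, the last holds). Time passes only in rows, so rows that do not move let the fingers close. It gives the time, the measured TCP pose, the force and the opening at its end, in the units of the state.
- sense(): the state, without advancing time (a new reading comes with each control period).
- viewer.read_camera(name): name is "scene" or "side" or "wrist"; returns the picture (400x640x3 uint8, red, green, blue); there is no depth.
- viewer.camera_model(name): a dict with "intrinsics" (3x3 intrinsics, pixels), "R" (3x3) and "t" (3): a world point X has camera coordinates R X + t; the wrist camera has in their place "hand_eye" (4x4, takes a point from camera to tool coordinates, whose origin is the TCP and whose axes are the tool frame's). Camera axes: x right, y down, z forward; pixel columns grow to the right and rows downward; lengths in m; the calibration is good to about 2 mm. A picture is of the moment at which its call begins: read the wrist's pose just before it. camera_model takes no time and is no camera call.
- arm.hand_in(): hands the job in, once; it reports no verdict.
The state is a dict: "time": time; "qpos": joint angles; "joint_vel": joint speeds; "effort": joint torques, N m; "position": TCP position; "eef_rot": TCP orientation; "contact_force": force on the tool from outside, world axes, zero at the start; "ft_torque": the same for the moment, N m; "finger_gap": finger opening in m.
Only numpy, scipy, OpenCV 4.12 (cv2) and the standard library are available. Lean on these libraries where they do the work, as an engineer would, in place of code of your own. Each camera call takes 0.05 s, during which the arm holds its last target. There are 200 camera calls.

TASK

First make the battery bay dead: pull the orange isolator plug up out of its black socket and set it down on the steel counter about a hand's width away from the socket. Only then take the loose copper bar out of the grey bay, tilting it and drawing it out diagonally end first through the opening in the yellow cover, which is shorter than the bar, and finish still holding the whole bar steady in the gripper, both ends at least a few centimetres above the cover and touching nothing else. Leave the brass adapter, grey terminal cover, white spacer and spanner where they are.

Things in the scene. Friction and masses are not known exactly. Their poses are not given: they have to be found in the camera images.
- plug: orange isolator plug, 90 g. Origin: centre of its flange's underside, z up. Flange 40 x 34 x 5 mm (x, y, z); above it a grip block 36 (x) x 20 (y) mm, top at z = +35 mm: grip across the 20 mm. Below, a brass shank 20 (x) x 14 (y) x 30 mm long, notched 4 mm deep in its +x face. Seated, the flange lies on the socket top. Set upright on its shank it may fall over; that does not matter.
- socket: fixed black block 70 (x) x 60 (y) x 40 mm high, origin: centre of its underside on the counter, z up. Hole in its top 22 x 16 mm, 33 mm deep, for the plug, whose axes are then parallel to the socket's. A sprung detent nose in the hole's +x wall sits in the plug's notch: a straight upward pull of roughly 10 N (at most 20) frees it within the first 20 mm; after 35 mm of lift the shank is out.
- bay: fixed grey box 340 (x) x 190 (y) x 70 mm high, origin: centre of its underside on the counter, z up, long x axis roughly away from the robot. Walls 5 mm, floor top at z = 4 mm. Yellow cover at z = 64 to 70 mm with one opening (see bay_opening). Two white rests inside at x = +75 and -75 mm, 12 mm long in x, 50 mm in y, tops at z = 26 mm, carry the bar.
- bay_opening (a point): centre of the opening in the yellow cover, level with the cover's top face, 70 mm above the counter, axes as the bay's. Opening 140 (x) x 125 (y) mm, cover 6 mm thick; beyond each short edge 95 mm of free space lies under the cover, so the bar can be slid lengthwise there. It is little wider than a fully opened gripper: enter with the fingers part open.
- bar: loose copper bar 200 (x) x 20 (y) x 10 mm (z), about 350 g, balanced at mid-length; origin: centre of its underside. At the start flat on the rests (underside 26 mm, top 36 mm above the counter), x axis within 0.06 rad of the bay's, middle within 15 mm lengthwise and 6 mm sideways of the bay's, so both ends are under the cover. Nothing fastens it.
- bar_end_a (a point): centre of the bar's +x end face (the end away from the robot at the start)
- bar_end_b (a point): centre of the bar's -x end face (the end nearer the robot at the start)
- adapter: bystander: brass top-post adapter, a stepped cone 28 mm across and 30 mm high, standing, origin at the centre of its underside
- terminal_cover: bystander: grey bakelite terminal cover, an upturned cap 44 x 34 x 26 mm high, origin at the centre of its underside
- spacer: bystander: white nylon bolt spacer, a tube 30 mm outside, 22 mm high, standing, origin at the centre of its underside
- spanner: bystander: steel combination spanner 170 mm long lying on the counter to the right of the bay, near its origin along its x axis
Things that resemble listed ones, but are neither listed nor needed, are in the scene too. Several things have the shape of the bar; the one meant has the colours described above.

How it is judged:
By the outcome, as a careful person would: the job done as asked, in the order asked, and still so for the second after the job is handed in, while the arm keeps its last pose, push and grip.
It also fails if it takes over 51 s, if anything falls off the work surface, if the arm or the gripper's body presses on something with over 40 N, if the wrist force passes 120 N, or if a joint passes its speed limit or range.

## Working session

There is one attempt and no reset: what is moved stays moved. The work goes in short steps, Python scripts to look and compute and a tool call to move; the robot and the scene stay as the last step left them, time stands still between calls to the robot, and variables do not carry over. Pictures are saved under pics/ and viewed, about 8 in all and at most 12, crops included, and the job is handed in when it is done.

Besides the shell and the picture viewer there is one more tool, called after "Request:" as name(argument=value, ...) on one line, values as JSON. jog_arm: Moves the arm, as the interface text tells. Its arguments: {"type":"object","properties":{"series":{"type":"string"},"fingers":{"type":"number"},"force":{"type":"number"}},"required":["series"]}

```bash
mkdir -p pics; cat > h.py <<'E'
from station import sense, viewer, arm
import numpy as np, cv2
from scipy.spatial.transform import Rotation as Ro
def snap(n,f):
    s=sense(); im=viewer.read_camera(n); cv2.imwrite('pics/'+f,im[:,:,::-1]); return s,im
def cam(n,s=None):
    m=viewer.camera_model(n); K=np.array(m['intrinsics'])
    if n=='wrist':
        T=np.eye(4);T[:3,:3]=Ro.from_euler('xyz',s['eef_rot']).as_matrix();T[:3,3]=s['position']
        T=T@np.array(m['hand_eye']); return K,T[:3,:3].T,-T[:3,:3].T@T[:3,3]
    return K,np.array(m['R']),np.array(m['t'])
def ray(c,uv,z):
    K,R,t=c; o=-R.T@t; d=R.T@np.linalg.inv(K)@np.array([uv[0],uv[1],1.]); return o+d*(z-o[2])/d[2]
def proj(c,X):
    K,R,t=c; p=K@(R@np.array(X)+t); return p[:2]/p[2]
E
python3 - <<'E'
from h import *
a=[snap(n,n+'0.png')[1] for n in('scene','side')]
cv2.imwrite('pics/both.png',np.vstack([x[:,:,::-1] for x in a])[:, :])
s=sense();print(s)
for n in('scene','side'):
    K,R,t=cam(n);print(n,K[0,0],-R.T@t,R[2])
print(viewer.camera_model('wrist'))
E
```

```text
{'time': 0.1, 'qpos': array([ 1.21900299,  0.46832486, -0.01154835,  1.60354793,  0.00602261,
        1.07139103, -0.05627605]), 'joint_vel': array([ 0.00070279, -0.00099361, -0.00143652, -0.00229585,  0.00126327,
        0.00152601,  0.00088928]), 'effort': array([ 5.85096841e-04, -5.33515263e+01,  2.13855720e-02, -2.51964623e+01,
        1.14720603e-02,  4.33312525e-03, -2.54207305e-05]), 'position': array([ 0.1973001 , -0.61883683,  0.25240355]), 'eef_rot': array([-3.0428374 ,  1.56915799,  1.97826673]), 'contact_force': array([ 0.26992209,  1.05102493, -0.21712168]), 'ft_torque': array([-0.00175797, -0.01456525,  0.03234982]), 'finger_gap': 0.0852036822942413}
scene 388.5767065102809 [ 1.20106536 -0.18810347  1.04551689] [-0.59956532  0.10929907 -0.79282731]
side 443.29777806028034 [0.21802077 1.03224607 0.76245729] [ 0.19637954 -0.8247473  -0.53030837]
{'intrinsics': array([[304.50182605,   0.        , 315.56047172],
       [  0.        , 304.50182605, 197.55386125],
       [  0.        ,   0.        ,   1.        ]]), 'hand_eye': array([[-4.97699223e-04, -3.24167149e-01,  9.45999689e-01,
        -1.19378945e-01],
       [-1.32176138e-04, -9.45999777e-01, -3.24167248e-01,
         8.37961714e-02],
       [ 9.99999867e-01, -2.86376373e-04,  4.27976193e-04,
        -2.98343881e-04],
       [ 0.00000000e+00,  0.00000000e+00,  0.00000000e+00,
         1.00000000e+00]])}
```

View pics/scene0.png

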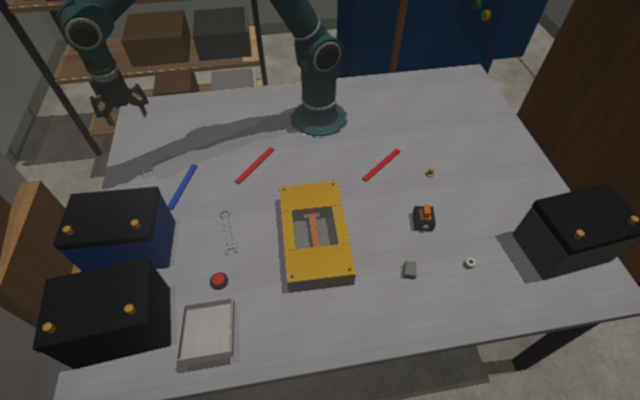

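View pics/side0.png

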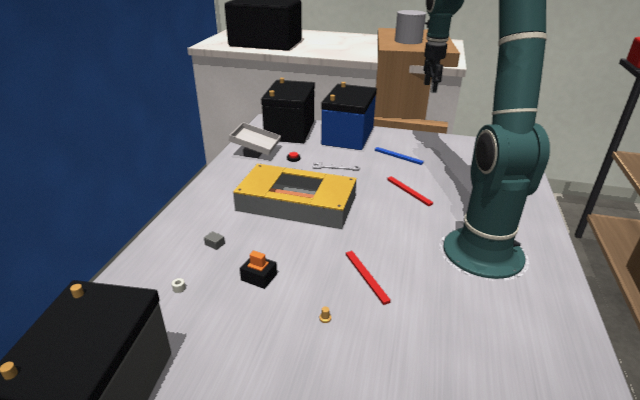

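The scene view shows the yellow cover at about (316,235), the bar seen through its opening, and the orange plug at (425,213). The adapter is at (430,172), the cap at (410,269), the spacer at (470,263) and the spanner at (229,232). The side view agrees, with the plug at (258,262).

```bash
python3 - <<'E'
from h import *
for n in('scene','side'):
    im=cv2.imread(f'pics/{n}0.png');c=cam(n);hsv=cv2.cvtColor(im,cv2.COLOR_BGR2HSV)
    # cover
    m=cv2.inRange(hsv,(20,150,90),(32,255,255))
    cs=sorted(cv2.findContours(m,cv2.RETR_EXTERNAL,cv2.CHAIN_APPROX_NONE)[0],key=cv2.contourArea)[-1]
    P=np.array([ray(c,p[0],.07)[:2] for p in cs],np.float32)
    print(n,'cover',cv2.minAreaRect(P))
    cc,h=cv2.findContours(m,cv2.RETR_CCOMP,cv2.CHAIN_APPROX_NONE)
    for k,x in enumerate(cc):
        if h[0][k][3]>=0 and cv2.contourArea(x)>150:
            print(' hole',cv2.minAreaRect(np.array([ray(c,p[0],.07)[:2] for p in x],np.float32)))
    m=cv2.inRange(hsv,(3,140,60),(16,255,255))
    nn,l,st,ce=cv2.connectedComponentsWithStats(m)
    for i in range(1,nn):
        if st[i,4]>15: print(' orange',st[i],ce[i].round(1),ray(c,ce[i],.036).round(3),ray(c,ce[i],.06).round(3))
a=cv2.imread('pics/scene0.png')[180:245,390:460];b=cv2.imread('pics/side0.png')[235:300,225:295]
cv2.imwrite('pics/crop.png',cv2.resize(np.hstack([a,b]),None,fx=5,fy=5,interpolation=cv2.INTER_CUBIC))
E
```

```text
scene cover ((0.5621038675308228, -0.10507820546627045), (0.18633171916007996, 0.33874061703681946), 88.02771759033203)
 hole ((0.5616193413734436, -0.10544244199991226), (0.1324254721403122, 0.14753590524196625), 88.16110229492188)
 orange [419 205  13  15 138] [425.3 212.5] [0.545 0.257 0.036] [0.561 0.247 0.06 ]
 orange [309 214  10  33 153] [313.6 230.7] [ 0.554 -0.105  0.036] [ 0.57  -0.107  0.06 ]
side cover ((0.5599045753479004, -0.09823734313249588), (0.19111259281635284, 0.3379517197608948), 88.014404296875)
 hole ((0.5601500272750854, -0.09925121068954468), (0.13053633272647858, 0.144892618060112), 88.1286849975586)
 orange [270 189  44   9  96] [290.8 193. ] [ 0.579 -0.102  0.036] [ 0.567 -0.064  0.06 ]
 orange [247 251  22  20 284] [257.3 261. ] [0.565 0.233 0.036] [0.554 0.259 0.06 ]
```

View pics/crop.png

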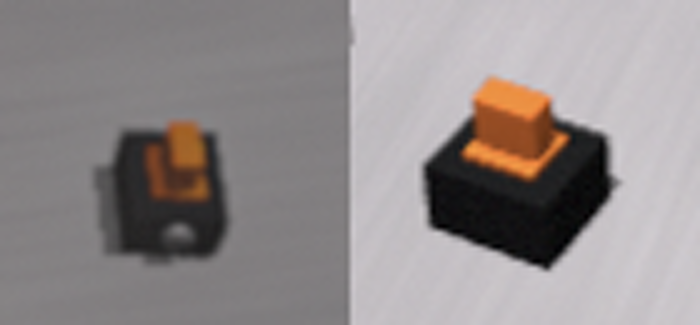

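The scene crop's grip-block top corners are near (168,122), (198,122), (203,165) and (172,168). In the side crop they are near (490,77), (552,98), (538,118) and (475,92).

```bash
python3 - <<'E'
from h import *
c=cam('scene');d=cam('side')
A=np.array([ray(c,(390+x/5-.4,180+y/5-.4),.075) for x,y in((168,122),(198,122),(203,165),(172,168))]);
B=np.array([ray(d,(225+(x-350)/5-.4,235+y/5-.4),.075) for x,y in((490,77),(552,98),(538,118),(475,92))]);
for P in(A,B):
    r=cv2.minAreaRect(P[:,:2].astype(np.float32));print(P.mean(0),r)
# socket top outline at z .04 in side: left, right, front
S=np.array([ray(d,(225+(x-350)/5-.4,235+y/5-.4),.04) for x,y in((426,163),(548,207),(608,136))]);print(S, [np.linalg.norm(S[i+1]-S[i]) for i in(0,1)],np.arctan2(*(S[1]-S[0])[1::-1]),np.arctan2(*(S[2]-S[1])[1::-1]))
s=sense();print(Ro.from_euler('xyz',s['eef_rot']).as_matrix().round(3))
E
```

```text
[0.55625809 0.24956362 0.075     ] ((0.556786835193634, 0.24930591881275177), (0.019236477091908455, 0.03680383041501045), 76.18144989013672)
[0.55582827 0.25085255 0.075     ] ((0.5554358959197998, 0.2515239715576172), (0.015790071338415146, 0.03777610510587692), 77.30728149414062)
[[0.59633884 0.27023935 0.04      ]
 [0.52782724 0.28520866 0.04      ]
 [0.51661772 0.22855946 0.04      ]] [np.float64(0.07012788172609632), np.float64(0.05774759699985309)] 2.92648010112883 -1.7661486861473015
[[-0.001  0.953  0.304]
 [ 0.002  0.304 -0.953]
 [-1.    -0.    -0.002]]
```

```bash
cat >> h.py <<'E'
def zang(s): z=Ro.from_euler('xyz',s['eef_rot']).as_matrix()[:,2]; return np.arctan2(z[1],z[0])
def rows(wps,step=50,spin=.17):
    """wps: (x,y,z,tool-z heading); prints shifts mm / spins in tool axes"""
    s=sense(); p=np.array(s['position']); R=Ro.from_euler('xyz',s['eef_rot']); a=zang(s); out=[]
    for w in wps:
        d=np.array(w[:3])-p; da=(w[3]-a+np.pi)%(2*np.pi)-np.pi
        n=max(1,int(np.ceil(max(np.linalg.norm(d)*1000/step,abs(da)/spin))))
        for _ in range(n):
            v=R.inv().apply(d/n)*1000; out.append('%.0f %.0f %.0f %.3f'%(*v,-da/n)); R=R*Ro.from_euler('x',-da/n)
        p=np.array(w[:3]); a=w[3]
    for i in range(0,len(out),12): print('; '.join(out[i:i+12]))
E
python3 - <<'E'
from h import *
rows([(.52,-.3,.25,-1.4),(.556,.25,.2,-1.79)],step=60)
E
```

```text
0 51 -26 0.017; 0 50 -27 0.017; 0 50 -27 0.017; 0 49 -28 0.017; 0 49 -29 0.017; 0 48 -30 0.017; 0 48 -31 0.017; 0 47 -32 0.017; 5 13 -54 0.039; 5 11 -54 0.039; 5 9 -54 0.039; 5 7 -55 0.039
5 4 -55 0.039; 5 2 -55 0.039; 5 0 -55 0.039; 5 -2 -55 0.039; 5 -4 -55 0.039; 5 -6 -55 0.039
```

Request:
jog_arm(series="0 51 -26 0.017; 0 50 -27 0.017; 0 50 -27 0.017; 0 49 -28 0.017; 0 49 -29 0.017; 0 48 -30 0.017; 0 48 -31 0.017; 0 47 -32 0.017; 5 13 -54 0.039; 5 11 -54 0.039; 5 9 -54 0.039; 5 7 -55 0.039", fingers=0.3, force=60)

```text
time: 1.6
position: [0.547, -0.0679, 0.227]
eef_rot: [-2.128, 1.564, 2.579]
contact_force: [0.6, 0.1, -0.4]
finger_gap: 0.0556
```

```bash
python3 - <<'E'
from h import *
print(sense()['qpos'].round(2))
rows([(.556,.25,.2,-1.79)],step=55)
E
```

```text
[ 0.23  0.35 -0.2   1.86  0.08  0.95 -1.58]
5 1 -53 0.036; 5 -1 -53 0.036; 5 -3 -53 0.036; 5 -4 -53 0.036; 5 -6 -53 0.036; 5 -8 -52 0.036
```

Request:
jog_arm(series="5 1 -53 0.036; 5 -1 -53 0.036; 5 -3 -53 0.036; 5 -4 -53 0.036; 5 -6 -53 0.036; 5 -8 -52 0.036; 0 0 0 0; 0 0 0 0")

```text
time: 2.6
position: [0.5531, 0.2651, 0.194]
eef_rot: [-1.668, 1.559, 2.824]
contact_force: [-0.6, -1.1, -0.4]
finger_gap: 0.0556
```

```bash
python3 - <<'E'
from h import *
s,im=snap('wrist','w1.png');c=cam('wrist',s)
print(s['position'],zang(s),s['qpos'].round(2))
hsv=cv2.cvtColor(im,cv2.COLOR_RGB2HSV);m=cv2.inRange(hsv,(3,140,60),(16,255,255))
nn,l,st,ce=cv2.connectedComponentsWithStats(m)
for i in range(1,nn):
    if st[i,4]>100:print(st[i],ce[i])
for X in((.556,.25,.075),(.556,.25,.04)):print(proj(c,X))
for sx in(-18,18):
  for sy in(-10,10):
    r=Ro.from_euler('z',-.22).apply([sx/1e3,sy/1e3,0]);p=proj(c,r+[.556,.25,.075]);cv2.circle(im,tuple(int(v) for v in p.round()),2,(0,255,0),-1)
cv2.imwrite('pics/w1b.png',im[:,:,::-1])
E
```

```text
[0.55307399 0.26506432 0.19397711] -1.7917439250462888 [-0.31  0.49 -0.25  1.73  0.13  0.95 -2.4 ]
[ 313  158   38   52 1764] [331.60997732 182.21088435]
[333.17755948 191.24263635]
[331.1480348 179.3731809]
```

View pics/w1b.png

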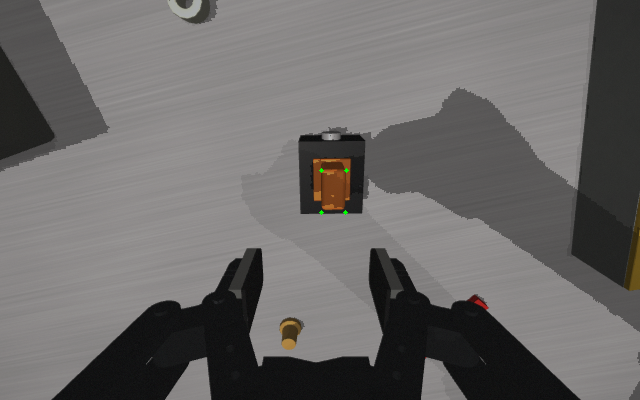

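The wrist view shows the plug's block top at about (322–346, 168–210). My prediction is within 2 px and the yaw matches, so I correct x by +2 mm.

```bash
python3 - <<'E'
from h import *
rows([(.558,.25,.17,-1.79),(.558,.25,.105,-1.79)],step=25)
E
```

```text
12 4 7 -0.001; 12 4 7 -0.001; 22 0 0 -0.000; 22 0 0 -0.000; 22 0 0 -0.000
```

Request:
jog_arm(series="12 4 7 0; 12 4 7 0; 22 0 0 0; 22 0 0 0; 10 0 0 0; 0 0 0 0")

```text
time: 3.4
position: [0.5589, 0.2393, 0.1107]
eef_rot: [-1.356, 1.559, 3.124]
contact_force: [0.1, -0.2, 0.4]
finger_gap: 0.0555
```

```bash
python3 - <<'E'
from h import *
print(sense()['position'])
rows([(.558,.25,.072,-1.79)],step=12)
E
```

```text
[0.55888045 0.23932931 0.11073876]
10 -1 -3 -0.003; 10 -1 -3 -0.003; 10 -1 -3 -0.003; 10 -1 -3 -0.003
```

Request:
jog_arm(series="10 0 -5 0; 0 0 -5 0; 0 0 0 0; 0 0 0 0")

```text
time: 3.9
position: [0.5624, 0.2505, 0.1019]
eef_rot: [-1.539, 1.562, 2.941]
contact_force: [-1.0, 0.1, 1.0]
finger_gap: 0.0553
```

```bash
python3 - <<'E'
from h import *
s=sense();print(s['position'],zang(s))
rows([(.558,.25,.072,-1.79)],step=12)
E
```

```text
[0.56243165 0.2504854  0.1018969 ] -1.8029938076883156
10 -1 0 -0.004; 10 -1 0 -0.004; 10 -1 0 -0.004
```

Request:
jog_arm(series="10 -2 0 -0.004; 10 -1 0 -0.004; 10 -1 0 -0.004; 0 0 0 0; 0 0 0 0")

```text
time: 4.53
position: [0.5576, 0.2513, 0.0695]
eef_rot: [-1.494, 1.561, 2.999]
contact_force: [0.7, -0.3, -0.3]
finger_gap: 0.0551
```

```bash
python3 - <<'E'
from h import *
s=sense();print(s['position'],zang(s),s['contact_force'])
s,im=snap('wrist','w2.png');c=cam('wrist',s)
E
```

```text
[0.55757344 0.25127648 0.06945276] -1.7900336823381366 [ 0.65655207 -0.32031074 -0.2871775 ]
```

View pics/w2.png

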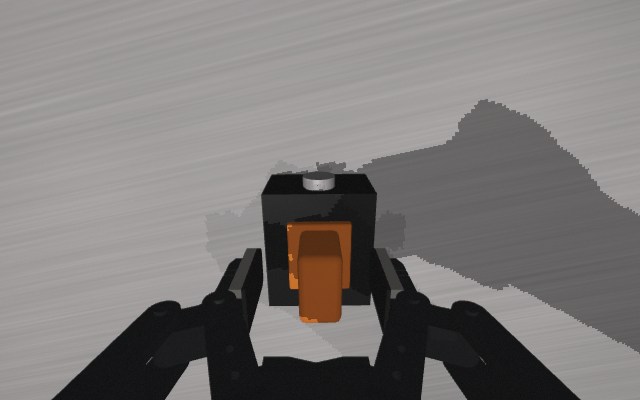

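The block (300–341, 232–322) sits centred between the pads, so I close on it, rising 3 mm first.

Request:
jog_arm(series="-4 0 0 0; 0 0 0 0; 0 0 0 0; 0 0 0 0; 0 0 0 0", fingers=-1, force=60)

```text
time: 5.2
position: [0.558, 0.2505, 0.0747]
eef_rot: [-1.403, 1.562, 3.09]
contact_force: [-0.5, 0.1, -0.7]
finger_gap: 0.0188
```

Gripped (gap is about 20 mm). Now I pull straight up.

Request:
jog_arm(series="-8 0 0 0; -10 0 0 0; -12 0 0 0; -12 0 0 0; -12 0 0 0; -10 0 0 0; 0 0 0 0")

```text
time: 6.08
position: [0.5591, 0.2513, 0.1445]
eef_rot: [-1.639, 1.564, 2.854]
contact_force: [0.0, 0.5, -0.1]
finger_gap: 0.0188
```

```bash
python3 - <<'E'
from h import *
s=sense();print(s['position'],zang(s),s['contact_force'],s['finger_gap'])
rows([(.550,.12,.135,-1.79),(.550,.12,.07,-1.79)],step=30)
E
```

```text
[0.55905438 0.25126855 0.14451606] -1.7898121274116119 [ 0.01531825  0.51870473 -0.11497799] 0.018803935955494337
2 4 26 0.000; 2 4 26 0.000; 2 4 26 0.000; 2 4 26 0.000; 2 4 26 0.000; 22 0 0 -0.000; 22 0 0 -0.000; 22 0 0 -0.000
```

Request:
jog_arm(series="0 4 26 0; 2 4 26 0; 2 4 26 0; 2 4 26 0; 2 4 26 0; 0 0 0 0; 20 0 0 0; 20 0 0 0; 0 0 0 0")

```text
time: 7.2
position: [0.5483, 0.1199, 0.0936]
eef_rot: [-1.738, 1.561, 2.759]
contact_force: [-0.2, -0.6, -0.9]
finger_gap: 0.0186
```

```bash
python3 - <<'E'
from h import *
s=sense();print(s['position'],zang(s),s['contact_force'],s['finger_gap'])
s,im=snap('side','s2.png');cv2.imwrite('pics/s2c.png',cv2.resize(im[120:360,160:460,::-1],None,fx=2,fy=2))
E
```

```text
[0.54825178 0.11986912 0.09362436] -1.786341948665774 [-0.20870262 -0.59337153 -0.94589181] 0.018571554601165313
```

View pics/s2c.png

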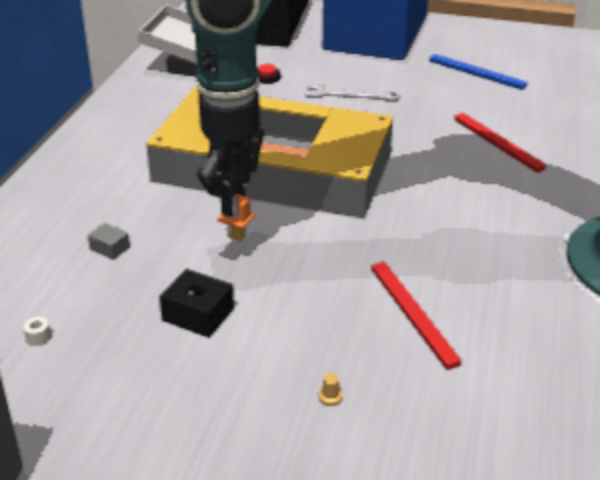

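The plug is out of its socket (hole at (195,292)) and held with the shank showing at (238,232). I lower it about 27 mm and release.

Request:
jog_arm(series="12 0 0 0; 10 0 0 0; 5 0 0 0; 0 0 0 0; 0 0 0 0")

```text
time: 7.88
position: [0.5498, 0.1216, 0.0673]
eef_rot: [-2.17, 1.563, 2.328]
contact_force: [0.1, -0.2, -1.5]
finger_gap: 0.0187
```

Request:
jog_arm(series="2 0 0 0; 0 0 0 0")

```text
time: 8.12
position: [0.5501, 0.1216, 0.0656]
eef_rot: [-2.264, 1.564, 2.234]
contact_force: [-0.2, -1.3, -1.4]
finger_gap: 0.0186
```

Request:
jog_arm(series="0 0 0 0; 0 0 0 0; 0 0 0 0; -10 0 0 0; -30 0 0 0; -40 0 0 0; -40 0 0 0; 0 0 0 0", fingers=0.3)

```text
time: 9.12
position: [0.5513, 0.1213, 0.1924]
eef_rot: [-2.663, 1.564, 1.835]
contact_force: [0.1, -0.1, 0.6]
finger_gap: 0.0555
```

```bash
python3 - <<'E'
from h import *
s=sense();print(s['position'],zang(s),s['qpos'].round(2))
rows([(.561,-.10,.24,-1.605)],step=50)
E
```

```text
[0.55133111 0.12128044 0.19237911] -1.7849499257033896 [-0.08  0.41 -0.24  1.86  0.12  0.89 -2.16]
-10 11 43 -0.036; -10 10 43 -0.036; -10 8 43 -0.036; -10 7 44 -0.036; -10 5 44 -0.036
```

Request:
jog_arm(series="-10 11 43 -0.036; -10 10 43 -0.036; -10 8 43 -0.036; -10 7 44 -0.036; -10 5 42 -0.036; 0 0 0 0; 0 0 0 0")

```text
time: 10.0
position: [0.5602, -0.1032, 0.2408]
eef_rot: [-2.487, 1.562, 2.2]
contact_force: [0.1, 0.4, 0.3]
finger_gap: 0.0554
```

```bash
python3 - <<'E'
from h import *
s,im=snap('wrist','w3.png');c=cam('wrist',s)
print(s['position'],zang(s),s['qpos'].round(2))
hsv=cv2.cvtColor(im,cv2.COLOR_RGB2HSV)
m=cv2.inRange(hsv,(20,150,60),(32,255,255))
cc,h=cv2.findContours(m,cv2.RETR_CCOMP,cv2.CHAIN_APPROX_NONE)
for k,x in enumerate(cc):
    if cv2.contourArea(x)>2000:
        print('cover' if h[0][k][3]<0 else 'hole',cv2.boundingRect(x),cv2.minAreaRect(np.array([ray(c,p[0],.07)[:2] for p in x],np.float32)))
m=cv2.inRange(hsv,(3,100,40),(17,255,255))
cc=cv2.findContours(m,cv2.RETR_EXTERNAL,cv2.CHAIN_APPROX_NONE)[0]
for x in cc:
    if cv2.contourArea(x)>150: print('bar',cv2.boundingRect(x),cv2.minAreaRect(np.array([ray(c,p[0],.036)[:2] for p in x],np.float32)))
E
```

```text
[ 0.56016614 -0.1031744   0.2407548 ] -1.596135356648442 [ 0.3   0.36 -0.21  1.8   0.08  0.99 -1.54]
cover (207, 0, 229, 320) ((0.554509162902832, -0.1046532690525055), (0.1881336271762848, 0.32294225692749023), 88.10393524169922)
hole (252, 106, 137, 138) ((0.5624256134033203, -0.10495050251483917), (0.1256893128156662, 0.13955549895763397), 88.17684173583984)
bar (90, 166, 46, 45) ((0.5459675788879395, 0.1263916939496994), (0.049365829676389694, 0.054230403155088425), 77.4133529663086)
bar (310, 107, 19, 135) ((0.5533230900764465, -0.10472317785024643), (0.01971675455570221, 0.15232938528060913), 88.6323013305664)
```

View pics/w3.png

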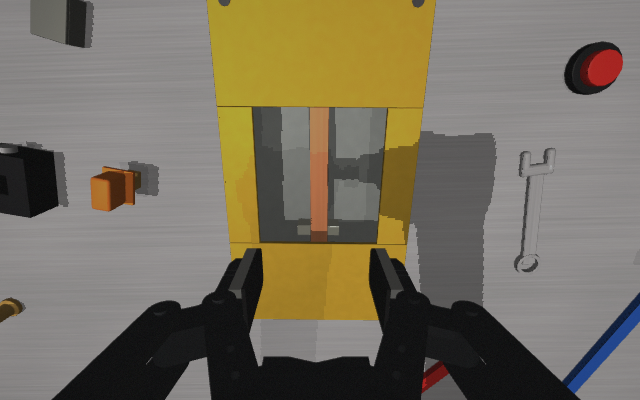

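The wrist view shows the opening at (252–389, 106–244) and the bar running down it at columns 310–329. The plug is lying at about (115,187), clear of the socket. Both measured sizes match (opening 125.7 × 139.6 mm, bar width 19.7 mm).

My plan is to grip the bar, slide it toward the robot, regrip near end a, then lift.

```bash
python3 - <<'E'
from h import *
rows([(.598,-.106,.13,-1.595),(.598,-.106,.09,-1.595)],step=35)
E
```

```text
28 10 1 -0.000; 28 10 1 -0.000; 28 10 1 -0.000; 28 10 1 -0.000; 20 0 0 -0.000; 20 0 0 -0.000
```

Request:
jog_arm(series="28 10 1 0; 28 10 1 0; 28 10 1 0; 25 8 0 0; 15 0 0 0; 0 0 0 0; 0 0 0 0")

```text
time: 10.92
position: [0.5984, -0.0969, 0.1128]
eef_rot: [-2.563, 1.56, 2.137]
contact_force: [0.5, 1.0, 0.1]
finger_gap: 0.0557
```

```bash
python3 - <<'E'
from h import *
s=sense();print(s['position'],zang(s))
rows([(.598,-.106,.036,-1.595)],step=15)
E
```

```text
[ 0.59839784 -0.0968674   0.11281723] -1.5835568870169994
13 0 2 0.002; 13 0 2 0.002; 13 0 2 0.002; 13 0 2 0.002; 13 0 2 0.002; 13 0 2 0.002
```

Request:
jog_arm(series="13 0 4 0.003; 13 0 3 0.003; 13 0 2 0.003; 13 0 0 0.002; 0 0 0 0")

```text
time: 11.55
position: [0.5982, -0.1069, 0.0585]
eef_rot: [-2.675, 1.561, 2.011]
contact_force: [-0.2, 0.0, 0.2]
finger_gap: 0.0554
```

```bash
python3 - <<'E'
from h import *
s=sense();print(s['position'],zang(s),s['contact_force'])
rows([(.598,-.106,.036,-1.595)],step=15)
E
```

```text
[ 0.59818494 -0.10686216  0.05850007] -1.5965031726993077 [-0.24572853  0.04928522  0.22916384]
11 -0 -0 -0.001; 11 -0 -0 -0.001
```

Request:
jog_arm(series="11 0 0 0; 10 0 0 0; 0 0 0 0; 0 0 0 0")

```text
time: 12.05
position: [0.5985, -0.1063, 0.0362]
eef_rot: [-2.746, 1.562, 1.941]
contact_force: [0.3, 0.4, -1.0]
finger_gap: 0.0554
```

Request:
jog_arm(series="0 0 0 0; 0 0 0 0; 0 0 0 0; 0 0 0 0; 0 0 0 0", fingers=-1, force=40)

```text
time: 12.68
position: [0.5991, -0.1063, 0.037]
eef_rot: [-2.908, 1.562, 1.78]
contact_force: [1.6, 0.7, -0.8]
finger_gap: 0.0191
```

Request:
jog_arm(series="-3 0 0 0; 0 -12 0 0; 0 -13 0 0; 0 -13 0 0; 0 -10 0 0; 0 0 0 0; 0 0 0 0")

```text
time: 13.55
position: [0.5457, -0.1051, 0.0396]
eef_rot: [-2.642, 1.561, 2.045]
contact_force: [-0.8, 0.5, -3.7]
finger_gap: 0.0194
```

Request:
jog_arm(series="3 0 0 0; 0 0 0 0; 0 0 0 0; -12 0 0 0; -15 0 0 0; -15 0 0 0; 0 0 0 0; 0 0 0 0", fingers=0.3)

```text
time: 14.55
position: [0.5488, -0.1056, 0.0838]
eef_rot: [2.985, 1.563, 1.389]
contact_force: [-0.4, -0.6, -0.4]
finger_gap: 0.0557
```

```bash
python3 - <<'E'
from h import *
s,im=snap('wrist','w4.png');c=cam('wrist',s)
print(s['position'],zang(s))
hsv=cv2.cvtColor(im,cv2.COLOR_RGB2HSV)
m=cv2.inRange(hsv,(3,100,40),(17,255,255))
cc=cv2.findContours(m,cv2.RETR_EXTERNAL,cv2.CHAIN_APPROX_NONE)[0]
for x in cc:
    if cv2.contourArea(x)>150:
        P=np.array([ray(c,p[0],.036)[:2] for p in x],np.float32);print('bar',cv2.boundingRect(x),cv2.minAreaRect(P),P.max(0),P.min(0))
E
```

```text
[ 0.54880102 -0.10564665  0.08384141] -1.596106951346448
bar (300, 143, 32, 207) ((0.5350699424743652, -0.10493135452270508), (0.019571578130126, 0.1436539590358734), 87.99442291259766) [ 0.60700417 -0.09266813] [ 0.46325237 -0.11490704]
```

View pics/w4.png

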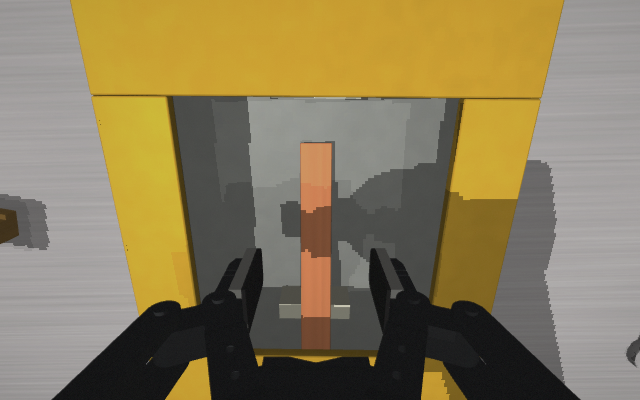

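End a is visible at (316,143), at x ≈ 0.605, and the bar is probably tipped with that end down. I regrip at x ≈ 0.567, TCP z ≈ 0.031.

Request:
jog_arm(series="12 6 0 0; 12 6 0 0; 12 6 0 0; 0 0 0 0; 0 0 0 0")

```text
time: 15.22
position: [0.5669, -0.1054, 0.0425]
eef_rot: [-2.793, 1.562, 1.894]
contact_force: [-0.3, -0.2, 0.2]
finger_gap: 0.0552
```

```bash
python3 - <<'E'
from h import *
s=sense();print(s['position'],zang(s),s['contact_force'])
rows([(.567,-.106,.031,-1.6)],step=10)
E
```

```text
[ 0.56694062 -0.10539167  0.04248589] -1.5957748884693816 [-0.28208895 -0.16922177  0.22348584]
6 0 0 0.002; 6 0 0 0.002
```

Request:
jog_arm(series="6 0 0 0; 5 0 0 0; 0 0 0 0; 0 0 0 0")

```text
time: 15.72
position: [0.567, -0.1054, 0.0315]
eef_rot: [-2.889, 1.562, 1.798]
contact_force: [0.1, -0.2, 0.1]
finger_gap: 0.0555
```

Request:
jog_arm(series="0 0 0 0; 0 0 0 0; 0 0 0 0; 0 0 0 0; 0 0 0 0", fingers=-1, force=30)

```text
time: 16.35
position: [0.5672, -0.1055, 0.032]
eef_rot: [-2.969, 1.562, 1.718]
contact_force: [-0.5, -0.3, 0.6]
finger_gap: 0.0185
```

Request:
jog_arm(series="-8 0 0 0; -8 0 0 0; -8 0 0 0; -8 0 0 0; 0 0 0 0; 0 0 0 0")

```text
time: 17.1
position: [0.567, -0.1059, 0.0658]
eef_rot: [-3.008, 1.562, 1.679]
contact_force: [0.7, 0.4, -2.8]
finger_gap: 0.0189
```

```bash
python3 - <<'E'
from h import *
print(sense()['position'],sense()['contact_force'])
a=snap('side','s3.png')[1];b=snap('wrist','w5.png')[1]
a=cv2.resize(a[100:250,200:400],(600,450));
cv2.imwrite('pics/v3.png',cv2.resize(np.vstack([a,cv2.resize(b,(600,375))])[:,:,::-1],(436,600)))
E
```

```text
[ 0.56699124 -0.10586081  0.06584321] [ 0.70988375  0.44567858 -2.79364282]
```

View pics/v3.png

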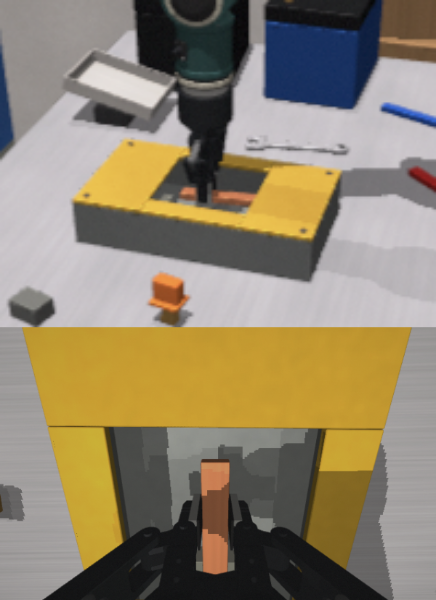

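Side and wrist views show the bar held and rising within the opening, with end a up (wrist panel (215,462)), and the plug standing alone. I continue up.

Request:
jog_arm(series="-10 0 0 0; -10 0 0 0; -10 0 0 0; -10 0 0 0; 0 0 0 0")

```text
time: 17.82
position: [0.5666, -0.1062, 0.1084]
eef_rot: [-2.893, 1.562, 1.794]
contact_force: [0.9, 0.1, -3.4]
finger_gap: 0.0192
```

Request:
jog_arm(series="-10 0 0 0; -10 0 0 0; -10 0 0 0; -10 0 0 0; 0 0 0 0")

```text
time: 18.45
position: [0.5671, -0.1065, 0.1516]
eef_rot: [-3.017, 1.562, 1.67]
contact_force: [1.1, 0.6, -2.7]
finger_gap: 0.0188
```

Request:
jog_arm(series="-12 0 0 0; -12 0 0 0; -12 0 0 0; -12 0 0 0; -10 0 0 0; 0 0 0 0")

```text
time: 19.2
position: [0.5673, -0.107, 0.2142]
eef_rot: [-3.115, 1.563, 1.572]
contact_force: [1.0, -0.2, -2.4]
finger_gap: 0.0188
```

```bash
python3 - <<'E'
from h import *
s=sense();print(s['position'],s['contact_force'],s['ft_torque'],s['finger_gap'])
a=snap('side','s4.png')[1];b=snap('scene','c4.png')[1]
cv2.imwrite('pics/v4.png',np.hstack([cv2.resize(x,(400,600)) for x in(a[60:240,220:340],b[80:290,250:390])])[:,:,::-1])
E
```

```text
[ 0.56731342 -0.10698067  0.21416395] [ 0.9733938  -0.22380705 -2.3589851 ] [-0.05499816 -0.31819813 -0.01599   ] 0.018810732250767594
```

View pics/v4.png

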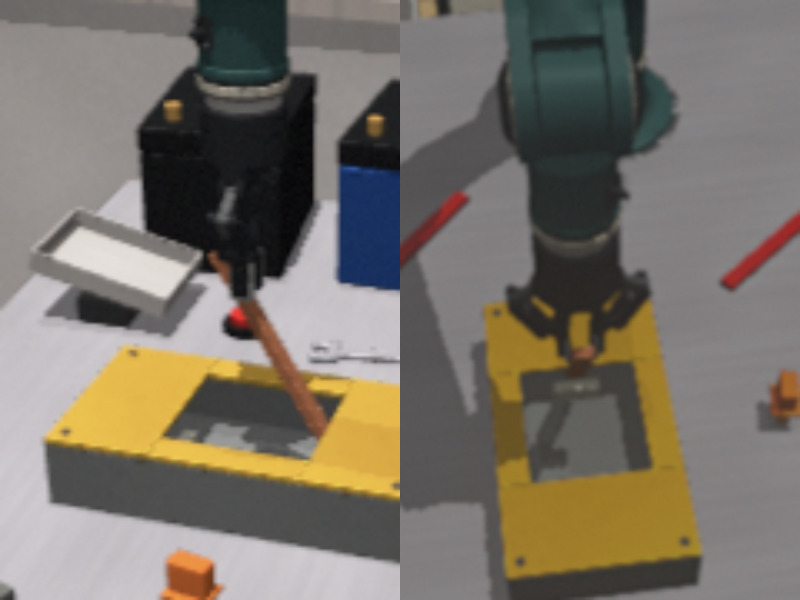

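The bar hangs at a steep tilt with its lower end just at the robot-side edge of the opening ((322,430) in the left panel). I keep drawing it out diagonally.

Request:
jog_arm(series="-8 6 0 0; -10 6 0 0; -12 6 0 0; -12 3 0 0; -14 0 0 0; -14 0 0 0; -14 0 0 0; -12 0 0 0; 0 0 0 0; 0 0 0 0")

```text
time: 20.55
position: [0.5887, -0.1083, 0.3156]
eef_rot: [-2.716, 1.561, 1.971]
contact_force: [-0.3, -0.1, -4.0]
finger_gap: 0.0191
```

Request:
jog_arm(series="0 0 0 0; 0 0 0 0; 0 0 0 0; 0 0 0 0", force=70)

```text
time: 21.05
position: [0.5881, -0.1082, 0.3139]
eef_rot: [-2.492, 1.559, 2.196]
contact_force: [0.6, 0.3, -3.7]
finger_gap: 0.018
```

```bash
python3 - <<'E'
from h import *
s=sense();print(s['position'],s['contact_force'],s['ft_torque'],s['finger_gap'],s['joint_vel'].round(3),s['qpos'].round(2))
a=snap('side','s5.png')[1];b=snap('scene','c5.png')[1]
for im,n in((a,'side'),(b,'scene')):
    hsv=cv2.cvtColor(im,cv2.COLOR_RGB2HSV);m=cv2.inRange(hsv,(3,100,40),(17,255,255))
    c=cam(n);nn,l,st,ce=cv2.connectedComponentsWithStats(m)
    for i in range(1,nn):
        if st[i,4]>20:
            ys,xs=np.where(l==i);j=ys.argmax();print(n,st[i],'low',xs[j],ys[j])
            # intersect with bar's vertical plane y=-.107 through the gripper
            K,R,t=c;o=-R.T@t;d=R.T@np.linalg.inv(K)@np.array([xs[j],ys[j],1.]);print(o+d*(-.107-o[1])/d[1])
cv2.imwrite('pics/v5.png',np.hstack([cv2.resize(x,(400,600)) for x in(a[40:280,210:370],b[60:300,250:410])])[:,:,::-1])
E
```

```text
[ 0.58808276 -0.10822752  0.31385212] [ 0.55594332  0.28755682 -3.71832142] [-0.01049211 -0.08607242  0.00193722] 0.01796617684311551 [ 0.     0.001  0.001 -0.001 -0.001 -0.001  0.002] [ 0.3   0.34 -0.22  1.65  0.07  1.16 -1.53]
side [ 374   28   85  105 5651] low 440 132
[ 0.16065538 -0.107       0.28882438]
side [274 101   8  13  47] low 280 113
[ 0.60674408 -0.107       0.29576077]
side [283 116  31  46 303] low 310 161
[ 0.51820648 -0.107       0.15422644]
side [618 153   8   7  26] low 621 159
[-0.28245711 -0.107       0.26742347]
side [625 154  15  20  80] low 636 173
[-0.32776181 -0.107       0.23414828]
side [590 217   9   6  21] low 590 222
[-0.27130541 -0.107       0.07379534]
side [598 216  14  14  57] low 600 229
[-0.30187522 -0.107       0.05589722]
side [ 599  219   41   76 1020] low 625 294
[-0.43534942 -0.107      -0.15418127]
side [268 225  19  24 250] low 278 248
[ 0.63211404 -0.107      -0.19790411]
side [ 70 290  10   9  36] low 76 298
[ 1.5934266 -0.107     -0.673549 ]
side [629 293  11  19  71] low 633 311
[-0.47700804 -0.107      -0.21314671]
side [626 297   7 
[... 680 characters left out ...]
12 ]
scene [242  39  17  23 177] low 242 61
[ 2.54453351 -0.107       1.89640962]
scene [107  67  21   9  50] low 113 75
[ 1.39839112 -0.107       1.17183096]
scene [167  73  23   7  47] low 183 79
[ 1.54840551 -0.107       1.27931385]
scene [156  76   5   8  25] low 156 83
[ 1.46308118 -0.107       1.22310292]
scene [98 95  7  9 25] low 98 103
[ 1.36754217 -0.107       1.16628238]
scene [   0  181   81  145 6982] low 34 325
[ 1.25820027 -0.107       1.16586033]
scene [310 183   9  13  61] low 311 195
[ 0.53601568 -0.107       0.19178483]
scene [380 210  10  17 144] low 382 226
[ 1.02858992 -0.107       0.76858289]
scene [619 239  21  43 501] low 637 281
[ 1.17342477 -0.107       0.9603635 ]
```

View pics/v5.png

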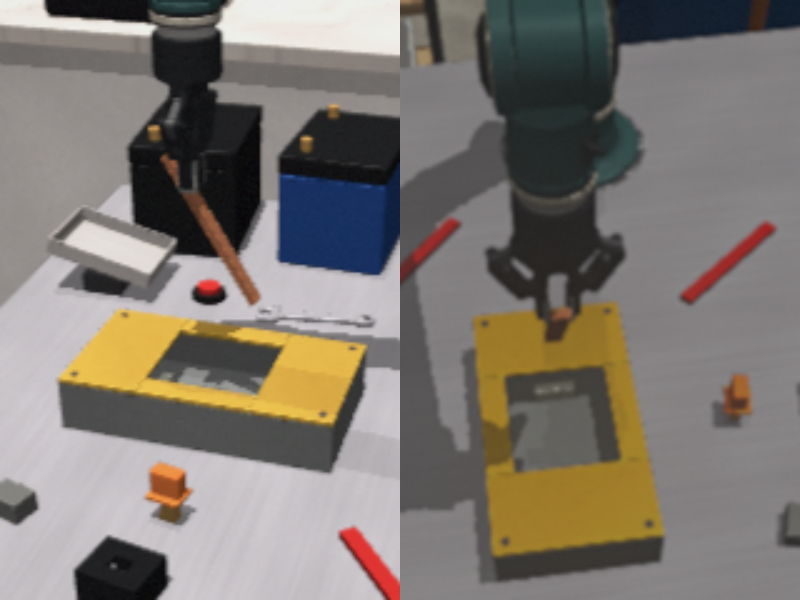

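The bar is fully out. Its lower end is at z ≈ 0.154 (about 8 cm above the cover), the wrist carries only the bar's weight (3.7 N), and the plug stands on the counter clear of the socket.

```bash
python3 -c "
from station import arm,sense
print(arm.hand_in()); print(sense()['time'])"
```

```text
the job is handed in; nothing more can be done
None
the job is handed in; nothing more can be done
```

I did both steps in the order asked and handed the job in at about 21 s of the 51 s allowed.

- **Plug:** I pulled it straight up out of its socket and set it on the counter about 13 cm from the socket's centre, with a gap of roughly 9 cm to the socket's edge. The last picture shows it standing upright there and the socket hole empty.
- **Bar:** I gripped it in the bay, slid it about 53 mm toward the robot, and gripped it again near its far end. It tilted as I lifted and came out diagonally, end first, through the opening.
- **Last checks:** The bar's lower end measured z ≈ 0.154 m, about 8 cm above the cover, and the upper end was higher still. The wrist force was about 3.7 N, close to the bar's 3.4 N weight, so it touches nothing else. Joint speeds were near zero, and I raised the grip force to 70 N.
- **Bystanders:** I kept away from the adapter, terminal cover, spacer and spanner, and the ones visible in the last views looked undisturbed. I did not measure their positions again.

One reading was misleading: a wrist view made the plug look fallen over, but later views showed it upright. No check failed. The height of the lower end comes from the side camera alone, intersecting its ray with the bar's plane.

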